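# Feel out the free play of a crank coupling

## Task

Check the free play in the coupling of the crank with the tall straight grip: gently swing the crank clockwise (seen from above) until it meets the pin on its gear, then anticlockwise until it meets the other pin, pausing briefly at each, without driving the gear round. Then leave the crank at rest about the middle of its free play and let go. Leave the crank with the short ball knob alone.

Things in the scene. Friction and masses are not known exactly. Their poses are not given: they have to be found in the camera images.
- tall_base: bolted steel base plate, 120x120x10 mm, of the crank to check. Origin: on the crank's and gear's upright axis, at bench height; z up; its -x points along the middle of the play at the start; place and yaw vary. On it a 70 mm steel gear with two upright 8 mm pins at 27 mm radius, tops 55 mm above the bench; the crank arm, 14 mm wide, top at 49 mm, swings between the pins
- tall_handle (a point): middle of the tall upright wooden grip at the crank's end: cylinder 20 mm across, 50 mm tall (51 to 101 mm above the bench), 80 mm from the crank's axis. The point is 76 mm above the bench. The grip spins freely on its own pin, so fingers may hold it without turning as the crank swings
- tall_crank (a joint): angle of the crank relative to its gear (rad): 0 in the middle of the free play, positive anticlockwise seen from above, -0.5 against one pin and +0.5 against the other. Between them it moves with less than 1 N at the grip; beyond, it drives the stiff gear, which takes about 11 N at the grip
- tall_gear (a joint): angle of the gear relative to the base plate (rad), positive anticlockwise seen from above, 0 at the start; it stays where it is left
- ball_knob (a point): centre of the ball knob, 30 mm across, at the end of the shorter arm (55 mm) of the second crank on a like base plate and gear, 73 mm above the bench; it swings just as easily and is to be left alone. Which of the two stands left and which right varies; they are about 0.3 m apart. Beyond them a desk lamp overhangs the bench at x 0.65 to 0.8, y -0.15 to 0: pass it on the robot's side

How it is judged:
On the way, in this order (a step that is already met when the one before it is completed fails the run):
1. the crank is taken clockwise up to the pin (within 0.13 rad) (value of joint tall_crank below -0.37 rad), for 0.2 s.
2. the crank is taken anticlockwise up to the other pin (within 0.13 rad) (value of joint tall_crank above 0.37 rad), for 0.2 s.
At the end, for the whole second after the job is handed in: The crank with the tall grip rests within 0.18 rad (10 degrees) of the middle of its free play, and its gear is within 0.18 rad of where it began (value of joint tall_crank between -0.18 and 0.18 rad and velocity of joint tall_crank between -0.05 and 0.05 rad/s and value of joint tall_gear between -0.18 and 0.18 rad); the robot touches nothing.
It fails at once if the gear is driven round by more than 0.18 rad (10 degrees) (value of joint tall_gear above 0.18 rad or value of joint tall_gear below -0.18 rad).
It fails at once if the crank with the ball knob is moved (knob by more than 12 mm) (distance of ball_knob from where it was at the start of the episode above 0.012 m).
It also fails if it takes over 48 s, if anything falls off the work surface, if the arm or the gripper's body presses on something with over 40 N, if the wrist force passes 120 N, or if a joint passes its speed limit or range.

## Robot

A 7-joint arm with a two-finger parallel gripper is mounted at the origin on a cart in front of the work surface, level with it; the furniture and walls round the work are solid. World frame = base frame: x ahead of the robot, y to its left, z up, the work surface at z = 0. Lengths are in m, angles in rad, forces in N, time in s.
With the tool pointing down it reaches from about 0.35 to 0.775 m from the base axis. Payload 3.1 kg.
Tool frame: the origin (TCP) lies at the very end of the fingers, on their centre line; the grasp point (between the pads) lies 19 mm behind it; z points along the fingers, y is the line along which they close (so a half turn about z gives the same grasp; the last joint's range is limited). The gripper opens to 85 mm and grips with 20 to 120 N. Pads are 22 mm wide; open, the fingers measure 114 mm over their backs; the gripper's body (76 mm by 85 mm) begins 54 mm behind the grasp point. The pads swing forward as they close: fully open they stand 13 mm farther back than shut.
Start: joints at [-1.366, 0.311, 0.014, 1.512, -0.004, 1.319, -0.027], TCP at [0.134, 0.533, 0.231] pointing down, gripper open.
Joint ranges: [-2.7, 2.7], [-0.3, 1.91], [-1.27, 1.3], [0.12, 2.57], [-1.44, 4.58], [0.2, 2.03], [-3.05, 3.05]. Speed limits (rad/s): [2.79, 2.79, 3.14, 3.14, 3.14, 3.14, 3.14].

## Interface

Orientations are given as a unit quaternion [w, x, y, z].
In Python, from rig import arm, gripper_to, eyes, order gives the robot as it stands. Calls block until the motion is done:
- arm.move_to(position, orientation): joint-space move of the TCP to a pose.
- arm.move_linear(position, rot=None, v=0.15, contact_N=None): straight line of the TCP; rot=None keeps the orientation; v is the mean speed in m/s. With contact_N (N) it stops when the force on the tool has changed by that much, and returns True; else False.
- arm.move_joints(angles): joint-space move.
- gripper_to(opening): finger opening in m; the grip force is fixed at half the most; returns when the fingers have stopped.
- arm.pause(seconds).
- arm.ik(position, orientation): joint angles nearest the present ones, or None.
- eyes.read_camera(name): name is "scene" or "top" or "wrist"; returns a dict with "img" (400x640x3 uint8, red, green, blue), "range_z" (400x640 float32, m along the optical axis (not along the pixel's ray), 0 where there is no reading), "fx", "fy", "cx", "cy" (pixels), "camera_from_world" (4x4, takes a point from world to camera coordinates); the wrist camera has in their place "T_tool_cam" (4x4, takes a point from camera to tool coordinates, whose origin is the TCP and whose axes are the flange's). Camera axes: x right, y up, looking along -z (the intrinsics and any distortion apply to the point x, -y, -z); pixel columns grow to the right and rows downward; lengths in m; the calibration is good to about 2 mm. A picture is of the moment at which its call begins: read the wrist's pose just before it.
A pose or a line that the arm cannot do raises arm.IKError and nothing moves.
- order.close_job(): hands the job in; it is judged then, once.
Readings, each from a call of its own:
- arm.get_time_s(): time.
- arm.get_joint_pos(): joint angles.
- arm.get_joint_velocities(): joint speeds.
- arm.get_joint_efforts(): joint torques, N m.
- arm.get_eef_pos(): TCP position.
- arm.get_tool_rot(): TCP orientation.
- arm.get_force(): force on the tool from outside, world axes, zero at the start.
- arm.get_ft_torque(): the same for the moment, N m.
- arm.get_grip_width(): finger opening in m.
- arm.get_finger_force(): force on a finger pad.
Only numpy, scipy, OpenCV 4.12 (cv2) and the standard library are available. Lean on these libraries where they do the work, as an engineer would, in place of code of your own. Each camera call takes 0.05 s, during which the arm holds its last target. There are 200 camera calls.

## Working session

There is one attempt and no reset: what is moved stays moved. The work goes in short steps, each a Python script; the robot and the scene stay as the last script left them, time stands still between calls to the robot, and variables do not carry over. Pictures are saved under pics/ and viewed, at most 10 in all, crops included, and the job is handed in when it is done.

```bash
mkdir -p pics; cat > h.py <<'E'
import numpy as np, cv2
from rig import arm, gripper_to, eyes, order
def w2c(c): return np.array(c["camera_from_world"])
def px2w(c,u,v,z=None):
    "pixel -> world; by depth, or on plane z"
    T=np.linalg.inv(w2c(c)); d=np.array([(u-c["cx"])/c["fx"],-(v-c["cy"])/c["fy"],-1.])
    if z is None: return T[:3,:3]@(d*c["range_z"][int(v),int(u)])+T[:3,3]
    r=T[:3,:3]@d; return T[:3,3]+r*(z-T[2,3])/r[2]
E
python3 - <<'E'
from h import *
import pickle
D={}
for n in("top","scene"):
    c=eyes.read_camera(n); D[n]=c
    print(n,{k:v for k,v in c.items() if k not in("img","range_z")})
    cv2.imwrite(f"pics/{n}0.png",c["img"][...,::-1])
pickle.dump(D,open("d0.pkl","wb"))
print(arm.get_tool_rot(),arm.get_eef_pos(),arm.get_time_s())
E
```

```text
top {'fx': 410.10703284100975, 'fy': 410.10703284100975, 'cx': 325.2179673993212, 'cy': 203.26786560709195, 'camera_from_world': array([[ 0.00719451, -0.99997166, -0.002216  , -0.19647032],
       [ 0.97827195,  0.00657917,  0.20722138, -0.49221671],
       [-0.20720093, -0.0036587 ,  0.97829157, -0.83476426],
       [ 0.        ,  0.        ,  0.        ,  1.        ]])}
scene {'fx': 502.7723072134712, 'fy': 502.7723072134712, 'cx': 313.6955887212908, 'cy': 195.58277601009314, 'camera_from_world': array([[ 0.81871701, -0.57405393,  0.01282763, -0.53187382],
       [ 0.30660688,  0.45595375,  0.83552283, -0.14329518],
       [-0.48548397, -0.68012371,  0.54930598, -0.81999268],
       [ 0.        ,  0.        ,  0.        ,  1.        ]])}
[-8.61427781e-05  1.23046712e-01  9.92400296e-01 -1.07298732e-03] [0.13417799 0.53269183 0.23033393] 0.1
```

View pics/top0.png

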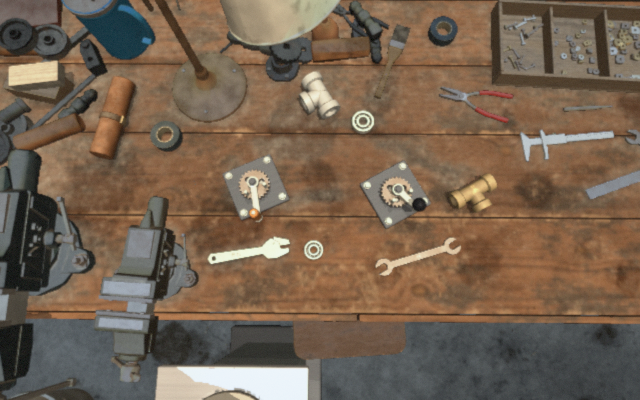

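View pics/scene0.png

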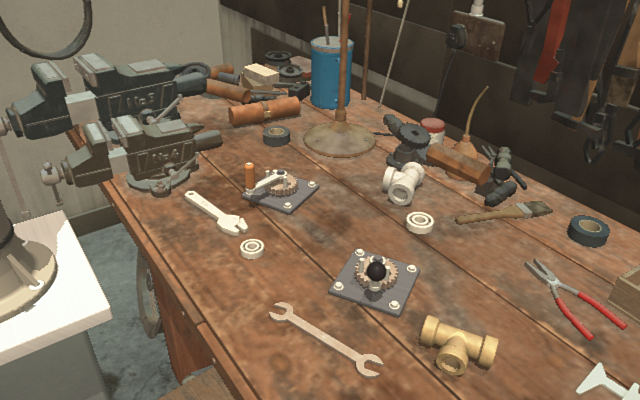

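The left crank in the top view (grip at about 255,214; axis about 253,183) has the tall grip. The ball knob is on the right at (419,204). Next I'll enlarge the tall one.

```bash
python3 - <<'E'
from h import *
import pickle
D=pickle.load(open("d0.pkl","rb"));c=D["top"]
cv2.imwrite("pics/crop1.png",cv2.resize(c["img"][145:235,210:305,::-1],None,fx=6,fy=6,interpolation=cv2.INTER_CUBIC))
s=D["scene"];cv2.imwrite("pics/crop2.png",cv2.resize(s["img"][150:220,225:325,::-1],None,fx=7,fy=7,interpolation=cv2.INTER_CUBIC))
for p in((255,214),(253,183),(255,208)): print(p,px2w(c,*p),px2w(c,*p,.1))
print(px2w(s,250,170),px2w(s,250,165,.1), px2w(c,419,204))
E
```

```text
(255, 214) [ 0.46016448 -0.05080741  0.09938133] [ 0.460051   -0.05091732  0.1       ]
(253, 183) [ 0.53664205 -0.03575914  0.05561582] [ 0.5249788 -0.0440187  0.1      ]
(255, 208) [ 0.48260782 -0.04127694  0.04890611] [ 0.47246094 -0.05038743  0.1       ]
[ 0.46065577 -0.05679487  0.09159396] [ 0.46318779 -0.05320473  0.1       ] [ 0.485882   -0.38741566  0.08649915]
```

View pics/crop1.png

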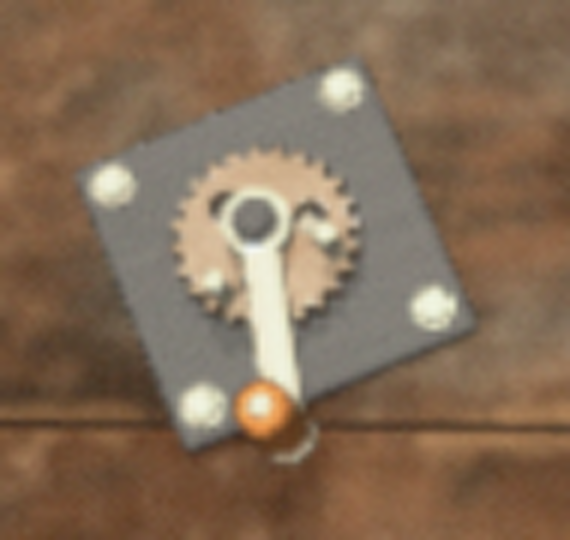

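View pics/crop2.png

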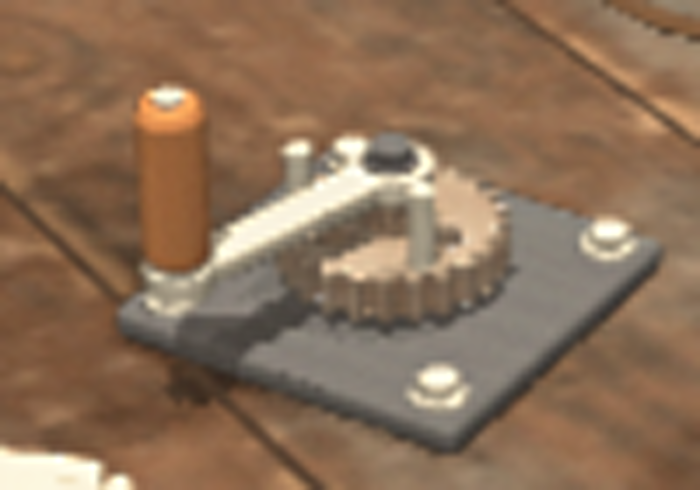

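The crops show the crank axis at (255,218) in crop 1 and the grip top at (265,405). The pin tops are at (215,280) and (325,233), and the bolts at (340,90), (112,185), (433,307) and (203,407).

```bash
python3 - <<'E'
from h import *
import pickle
c=pickle.load(open("d0.pkl","rb"))["top"]
f=lambda p,z:px2w(c,210+p[0]/6-.4,145+p[1]/6-.4,z)[:2]
B=[f(p,.016) for p in((340,90),(112,185),(433,307),(203,407))]
ctr=np.mean(B,0); print("bolts ctr",ctr,[np.round(np.hypot(*(b-ctr)),4) for b in B])
ang=lambda d:np.arctan2(d[1],d[0])
print("-x dir",ang(B[3]-B[1]),ang(B[2]-B[0]), ang(B[0]-B[1])-np.pi/2,ang(B[2]-B[3])-np.pi/2)
ax=f((255,218),.055);print("axis",ax)
g=f((263,402),.101);print("grip",g,np.hypot(*(g-ctr)),ang(g-ctr),ang(g-ax))
P=[f(p,.055) for p in((213,278),(324,231))]
for p in P: print("pin",p,np.hypot(*(p-ctr)),ang(p-ctr))
E
```

```text
bolts ctr [ 0.54098634 -0.03305652] [np.float64(0.0662), np.float64(0.0663), np.float64(0.0659), np.float64(0.0663)]
-x dir -2.716249359947743 -2.720219736620951 -2.719388925168078 -2.7115857036352526
axis [ 0.54143842 -0.03348086]
grip [ 0.46479477 -0.04770382] 0.07758672498182077 -2.95166669451189 -2.9581073308960106
pin [ 0.51894235 -0.01930003] 0.025984194182686368 2.5836790396890477
pin [ 0.5367317  -0.05871749] 0.0260112920231678 -1.7351036708990981
```

```bash
cat >> h.py <<'E'
from scipy.spatial.transform import Rotation as R
AX=np.array([0.5412,-0.0333]); MID=-2.717; RAD=.08
def grip(q): return AX+RAD*np.array([np.cos(MID+q),np.sin(MID+q)])
def quat(q,flip=0):
    a=MID+q+np.pi*flip; y=np.array([-np.sin(a),np.cos(a),0]); z=np.array([0,0,-1.])
    x,y_,z_,w=R.from_matrix(np.c_[np.cross(y,z),y,z]).as_quat(); return np.array([w,x,y_,z_])
E
python3 - <<'E'
from h import *
import pickle
c=pickle.load(open("d0.pkl","rb"))
s=c["scene"];P=np.array([px2w(s,u,v) for u in range(0,640,4) for v in range(0,400,4) if s["range_z"][v,u]>0])
s=c["top"];P=np.r_[P,[px2w(s,u,v) for u in range(0,640,4) for v in range(0,400,4) if s["range_z"][v,u]>0]]
r=np.hypot(P[:,0],P[:,1]); m=(r>.35)&(r<.68)&(P[:,0]>.1)&(P[:,1]>-.15)&(P[:,1]<.6)
for y in np.arange(-.15,.6,.1):
    k=m&(abs(P[:,1]-y-.05)<.05); print(round(y,2),P[k].max(0) if k.any() else None, P[k][P[k][:,2].argmax()] if k.any() else None)
for f in(0,1): print(f,arm.ik(np.r_[grip(-.24),.2],quat(0,f)),arm.ik(np.r_[grip(-.24),.06],quat(0,f)))
print(grip(-.24),arm.ik([.134,.533,.32],arm.get_tool_rot()), arm.get_force())
E
```

```text
-0.15 [ 0.67660261 -0.0501984   0.51319425] [ 0.6297729  -0.13303593  0.51319425]
-0.05 [0.67976601 0.04945524 0.10211985] [ 0.45551194 -0.04540234  0.10211985]
0.05 [0.67762724 0.14988449 0.13076967] [0.32623375 0.1480351  0.13076967]
0.15 [0.65530659 0.24986803 0.13939751] [0.32562794 0.20413611 0.13939751]
0.25 [0.62578122 0.34989932 0.09999548] [0.48645184 0.34940989 0.09999548]
0.35 [0.57575211 0.44981436 0.18940111] [0.31712468 0.44911263 0.18940111]
0.45 [0.48205443 0.54890952 0.18954356] [0.34059789 0.4684927  0.18954356]
0.55 [ 0.3653936   0.59996148 -0.03425804] [ 0.24426335  0.56076592 -0.03425804]
0 [-0.73413082  0.217033    0.94566437  1.80835136 -0.18767063  1.21078871
 -0.87917572] [-0.7316135   0.49423517  1.03940216  1.99189839 -0.52552822  0.95301846
 -0.57166803]
1 [-0.71490736  0.21199467  0.92033094  1.80788615 -0.17996997  1.2095207
  2.25409051] [-0.5255617   0.38827684  0.73750229  1.98614186 -0.33394361  0.88942086
  2.38415054]
[ 0.46255911 -0.04798369] [-1.36894343  0.28354656  0.01815442  1.33306422 -0.00504942  1.52717932
 -0.02720522] [ 0.3320225  -0.05576784  0.39961803]
```

```bash
python3 - <<'E'
from h import *
arm.move_linear([.134,.533,.32],v=.2)
j=np.array(arm.get_joint_pos()); j[0]=-.3; arm.move_joints(j)
p=np.r_[grip(-.24),.2]
for f in(0,1): print(f,arm.ik(p,quat(0,f)))
f=min((0,1),key=lambda f:abs(arm.ik(p,quat(0,f))-j).max())
arm.move_to(p,quat(0,f)); gripper_to(.05)
print(f,arm.get_joint_pos(),arm.get_eef_pos(),arm.get_time_s(),arm.get_grip_width(),arm.get_force())
Rt=arm.get_tool_rot(); e=arm.get_eef_pos(); c=eyes.read_camera("wrist")
cv2.imwrite("pics/w1.png",c["img"][...,::-1])
T=np.array(c["T_tool_cam"]); w,x,y,z=Rt
W=np.eye(4);W[:3,:3]=R.from_quat([x,y,z,w]).as_matrix();W[:3,3]=e
c["camera_from_world"]=np.linalg.inv(W@T)
import pickle;pickle.dump(c,open("w1.pkl","wb"))
for n,q in(("grip",np.r_[grip(-.24),.101]),("axis",np.r_[AX,.055])):
    k=c["camera_from_world"]@np.r_[q,1]; print(n,c["cx"]-c["fx"]*k[0]/k[2],c["cy"]+c["fy"]*k[1]/k[2])
E
```

```text
0 [-0.18533036  0.15840821  0.28706126  1.79188027 -0.04797464  1.19807534
 -1.03039443]
1 [ 0.12003032  0.16186547 -0.06071203  1.78105502  0.01049566  1.19898386
  2.05168572]
0 [-0.18561266  0.15858629  0.28670863  1.79139287 -0.04799457  1.19813728
 -1.0302703 ] [ 0.46280486 -0.04769874  0.20010355] 4.1 0.04995414360409346 [-0.53388049  0.85124271 -0.29782967]
grip 323.841073849023 196.01174678907066
axis 346.58098873663386 90.3553065584285
```

View pics/w1.png

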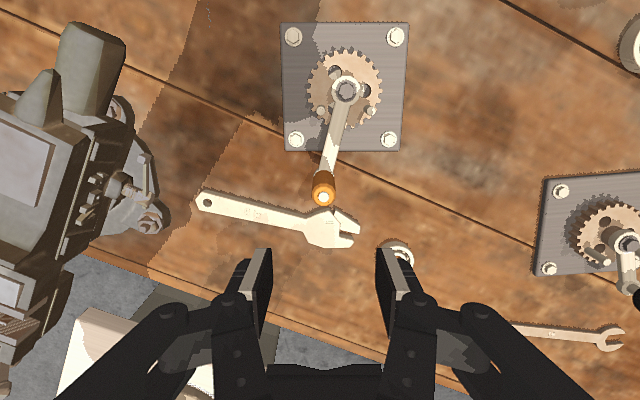

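The wrist view shows the grip top at (323,195) and the axis at (346,90). Both match the predicted pixels, so I'll descend and do the clockwise swing.

```bash
cat >> h.py <<'E'
Z=.063
def swing(a,b,v=.04,contact=5):
    for q in np.linspace(a,b,max(2,int(abs(b-a)/.08)+1))[1:]:
        if arm.move_linear(np.r_[grip(q),Z],v=v,contact_N=contact): 
            print("contact at cmd",q); break
    return state()
def state():
    e=arm.get_eef_pos(); d=e[:2]-AX
    q=(np.arctan2(d[1],d[0])-MID+np.pi)%(2*np.pi)-np.pi
    print("cage q",round(q,3),"r",np.hypot(*d).round(4),"z",e[2].round(4),"F",np.round(arm.get_force(),1),"t",arm.get_time_s(),"w",arm.get_grip_width()); return q
E
python3 - <<'E'
from h import *
print(arm.move_linear(np.r_[grip(-.24),Z],v=.1,contact_N=8)); state()
gripper_to(.028); state(); print(arm.get_finger_force())
q=swing(-.24,-.54); arm.pause(.6); state()
c=eyes.read_camera("top"); cv2.imwrite("pics/t2.png",cv2.resize(c["img"][145:235,210:305,::-1],None,fx=6,fy=6,interpolation=cv2.INTER_CUBIC))
E
```

```text
False
cage q -0.238 r 0.0794 z 0.0636 F [-0.6 -0.3  0.9] t 5.6667 w 0.049964464136299
cage q -0.24 r 0.0798 z 0.0632 F [-1.1  0.5 -0.7] t 6.0083 w 0.028294594121624578
0.0
cage q -0.547 r 0.08 z 0.063 F [ 1.   0.5 -0.5] t 7.0583 w 0.027903868048588812
cage q -0.54 r 0.08 z 0.063 F [-0.5  0.7  0.1] t 7.6583 w 0.028246860012266783
```

View pics/t2.png

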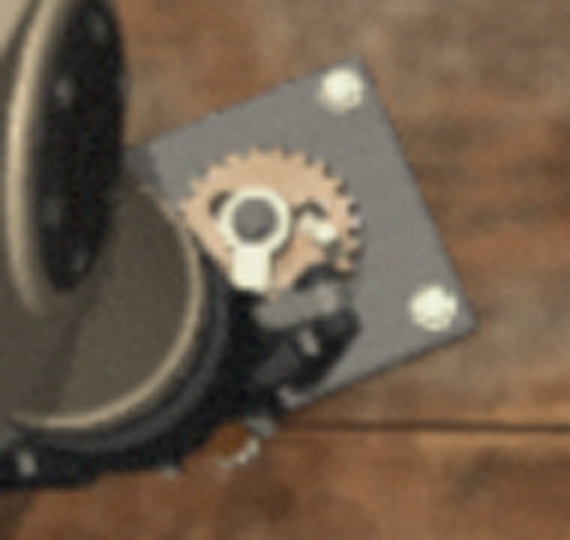

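The crank stub has swung clockwise, now pointing from (255,218) to (250,275). I'll nudge on gently to feel the pin, then swing the other way.

```bash
python3 - <<'E'
from h import *
for q in np.arange(-.55,-.63,-.01):
    h=arm.move_linear(np.r_[grip(q),Z],v=.01,contact_N=5)
    F=arm.get_force(); n=np.linalg.norm(F[:2]); print(round(q,2),h,np.round(F,1))
    if h or n>5: break
arm.pause(.5); q=state()
swing(q,.5); 
for q in np.arange(.51,.63,.01):
    h=arm.move_linear(np.r_[grip(q),Z],v=.01,contact_N=5)
    F=arm.get_force(); n=np.linalg.norm(F[:2]); print(round(q,2),h,np.round(F,1))
    if h or n>5: break
arm.pause(.5); state()
E
```

```text
-0.55 False [-0.2  0.  -0.6]
-0.56 False [ 0.   0.2 -0.6]
-0.57 False [ 1.2 -1.  -0.5]
-0.58 False [ 0.7 -3.1 -0.6]
-0.59 False [ 3.1 -4.6 -1.9]
cage q -0.574 r 0.0792 z 0.0631 F [ 1.8 -5.3 -1.5] t 9.4583 w 0.028003647241470767
contact at cmd -0.4911071406633897
cage q -0.534 r 0.0803 z 0.0626 F [-0.2 -0.1 -0.1] t 9.6667 w 0.028073245528007232
0.51 False [-0.6  0.5 -0.9]
0.52 False [ 0.6  1.2 -0.2]
0.53 False [-0.3 -0.1  0.2]
0.54 False [ 0.4  0.3 -0.3]
0.55 False [-0.2  0.2 -0.6]
0.56 False [-0.2  0.4 -0.3]
0.57 False [-2.   3.4  1.5]
0.58 False [-2.8  4.2  1.9]
cage q 0.566 r 0.0793 z 0.0628 F [-2.7  3.8  2.6] t 20.0167 w 0.02804174289665232
```

Both pins were felt symmetrically, at cage angles -0.575 and +0.57, so the mid estimate is right. Next I return to the middle, allow for the cage slack, and release.

```bash
python3 - <<'E'
from h import *
q=state(); swing(q,-.05,v=.04,contact=None); arm.pause(.4); state()
gripper_to(.06); arm.pause(.2)
e=arm.get_eef_pos(); arm.move_linear([e[0],e[1],.2],v=.1)
arm.move_linear([.40,.05,.25],v=.15); arm.pause(.3)
c=eyes.read_camera("top"); cv2.imwrite("pics/t3.png",cv2.resize(c["img"][145:235,210:305,::-1],None,fx=6,fy=6,interpolation=cv2.INTER_CUBIC))
print(arm.get_time_s(),arm.get_force())
E
```

```text
cage q 0.566 r 0.0793 z 0.0628 F [-2.7  3.8  2.6] t 20.0167 w 0.02804174289665232
cage q -0.057 r 0.0799 z 0.063 F [-0.5  0.5 -0.2] t 22.3167 w 0.027785431036413955
cage q -0.049 r 0.08 z 0.063 F [-0.4 -0.1 -0.6] t 22.7167 w 0.028215343648535587
26.275 [ 0.12019101 -0.49958281 -0.26583277]
```

View pics/t3.png

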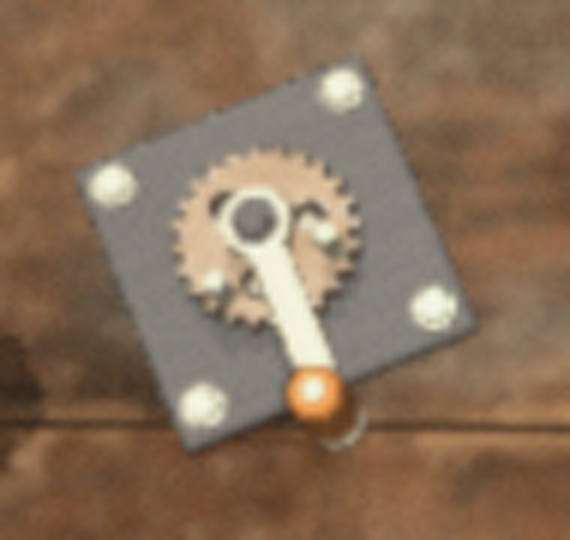

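The grip top is at (314,390) and the pins are unchanged at (213,280) and (324,232), so the crank sits between them. One check of the angle, then I hand in.

```bash
python3 - <<'E'
from h import *
c=eyes.read_camera("top")
g=px2w(c,210+313/6-.4,145+388/6-.4,.101)[:2]-AX
q=np.arctan2(g[1],g[0])-MID; print(q,np.hypot(*g))
if abs(q)<.1: print(order.close_job())
E
```

```text
-0.013818756981020197 0.07795247162015702
the job is handed in; nothing more can be done
None
```

I checked the free play of the tall-grip crank: it met its pin at both ends, first clockwise and then anticlockwise, with no visible turn of the gear. I left it about 0.01 rad from the middle, let go and handed the job in; the ball-knob crank was never approached.

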